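# Hang the portion dipper on the pan rim

## Robot

A 7-joint arm with a two-finger parallel gripper is mounted at the origin on a cart in front of the work surface, level with it; the furniture and walls round the work are solid. World frame = base frame: x ahead of the robot, y to its left, z up, the work surface at z = 0. Lengths are in m, angles in rad, forces in N, time in s.
With the tool pointing down it reaches from about 0.35 to 0.9 m from the base axis. Payload 8.1 kg.
Tool frame: the origin (TCP) lies midway between the tips of the shut fingers; the grasp point (between the pads) lies 19 mm behind it; z points along the fingers, y is the line along which they close (so a half turn about z gives the same grasp; the last joint's range is limited). The gripper opens to 92 mm and grips with 3 to 60 N. Pads are 19 mm wide; open, the fingers measure 130 mm over their backs; the gripper's body (75 mm by 190 mm) begins 47 mm behind the grasp point.
Start: joints at [1.02, 0.434, 0.025, 1.573, -0.012, 1.134, -0.075], TCP at [0.271, -0.563, 0.227] pointing down, gripper open.
Joint ranges: [-2.62, 2.62], [-0.44, 2.09], [-1.27, 1.32], [0.08, 2.57], [-1.32, 4.46], [0.12, 2], [-2.74, 2.74]. Speed limits (rad/s): [2.22, 2.22, 3.01, 3.01, 3.14, 3.14, 3.14].

## Interface

Orientations are given as [roll, pitch, yaw] about the fixed x, y, z axes, in that order (R = Rz(yaw) Ry(pitch) Rx(roll)).
In Python, from workcell import ctrl gives the robot as it stands. The module is installed in compiled form; this text tells all that it offers.
- The arm moves only by the tool servo_tool, never from a script. Its argument "steps" is a list of rows, each a list of 3 entries, a list of its own where there are three numbers: the turn, a rotation vector about the tool's x, y, z in rad, then the shift along the tool's x, y, z in cm, then the opening, from 0 (shut) to 1 (fully open). A call has 1 to 12 rows; each row shifts and turns the commanded pose from where the row before left it, along the tool's axes as they then stand; what a row does not reach is not made up. A row lasts 1/12 s, in which the tool goes at most 41.7 mm and 7.16 degrees, less where a joint would pass 70% of its speed; a pose out of reach is approached as far as the arm can. A call with a gripper value outside its range is refused whole. The fingers move at their own pace and stop on an object; "newtons" is the grip in N (left out, the last holds). Time passes only in rows, so rows that do not move let the fingers close. It gives the time, the measured TCP pose, the force, the opening and the grip force at its end, in the units of the state.
- ctrl.get_state(): the state, without advancing time (a new reading comes with each control period).
- ctrl.capture(name): name is "scene" or "top"; returns a dict with "pixels" (480x640x3 uint8, red, green, blue), "depth" (480x640 float32, m along the optical axis (not along the pixel's ray), 0 where there is no reading), "K" (3x3 intrinsics, pixels), "D" ([k1, k2, p1, p2, k3] as OpenCV has them; the pictures are not rectified), "R" (3x3) and "t" (3): a world point X has camera coordinates R X + t. Camera axes: x right, y down, z forward; pixel columns grow to the right and rows downward; lengths in m; the calibration is good to about 2 mm. A picture is of the moment at which its call begins.
- ctrl.sign_off(): hands the job in; it is judged then, once.
The state is a dict: "time": time; "q": joint angles; "dq": joint speeds; "effort": joint torques, N m; "position": TCP position; "tcp_rot": TCP orientation; "force": force on the tool from outside, world axes, zero at the start; "ft_torque": the same for the moment, N m; "gripper_width": finger opening in m; "gripper_force": force on a finger pad.
Only numpy, scipy, OpenCV 4.12 (cv2) and the standard library are available. Lean on these libraries where they do the work, as an engineer would, in place of code of your own. Each camera call takes 0.05 s, during which the arm holds its last target. There are 200 camera calls.

## Task

Open the near steel pan's hinged lid until it stands upright or a little beyond and stays open by itself. Then pick up the portion dipper and hang it by its own hook over the middle of the pan's front rim (the side with the lid's tab, opposite the hinge), hook outside and cup inside, handle upright. Leave the spice jar, the kitchen timer and the tub where they stand.

Things in the scene. Friction and masses are not known exactly. Their poses are not given: they have to be found in the camera images.
- pan: Steel insert pan fixed to the table, the one nearest the robot (another stands far back), 102 mm high without lid. Origin: under it, about the middle; z up. Its -x side is the front, towards the robot. Outside at the rim: 80 mm along -x, 85 mm along +x, 93 mm along +y and -y. It is filled with a firm green filling up to 55 mm above the table.
- pan_rim (a point): Middle of the top of the pan's front rim: 75.5 mm along the pan's -x from its origin and 102 mm up. The rim is 9 mm thick (4.5 mm to each side of this point) for the top 8 mm, runs along the pan's y, and the wall below it is thinner, inner face 71 mm from the pan's origin at the top and 66 mm at the bottom. Axes are the pan's.
- pan_lid (a joint): Angle of the pan's flat steel lid about its hinge, rad: 0 shut, 1.57 upright, 1.75 fully open at its stop, leaning back. The hinge has only slight friction: let go well short of upright the lid falls shut; let go upright or beyond it stays open.
- lid_hinge (a point): The hinge line of the lid, middle: 89 mm along the pan's +x from its origin, 104 mm up. The hinge runs along the pan's y. Axes are the pan's.
- lid_tab (a point): Middle of the lifting tab on the lid's free front edge, 172 mm from the hinge line; moves with the lid (axes the lid's). Tab: 40 mm wide along y, 2 mm thick, from the lid's straight front edge (166 mm from the hinge) out to 182 mm, 13 mm past the pan's rim. Shut, it is level, 105 mm above the table, beyond the front wall, with free space below it. Lid plate: 184 mm wide, 2 mm thick.
- dipper: Portion dipper, about 120 g, 132 mm tall, loose, standing on its flat-bottomed steel cup (46 mm across, 26 mm high). Origin: centre of the cup's underside; z up along the handle, x from handle to cup. The handle is an upright bar at 26 mm along -x: steel stem 8 mm (x) by 14 mm (y) up to 66 mm, then a green plastic grip 10 mm (x) by 16 mm (y) up to 132 mm.
- dipper_grip (a point): The point at which to hold the dipper: middle of the green plastic grip, 104 mm above the cup's underside, 26 mm along the dipper's -x. Axes are the dipper's.
- dipper_hook (a point): Underside of the top of the down-turned steel hook on the back (-x side) of the dipper's stem, in the middle of its gap: 40 mm above the cup's underside, 38 mm along the dipper's -x. The gap between stem and hook tip is 16 mm wide (8 mm each side of this point); the tip reaches down 21 mm; the hook is 14 mm wide along y. When hung, this point rests on the rim.
- dipper_cup (a point): Middle of the dipper's cup, 13 mm above its underside. Axes are the dipper's.
- spice_jar: Spice jar with white cap, 47 mm across, 98 mm tall, loose bystander; origin in the middle of its underside.
- timer: Round red and white kitchen timer, 68 mm across, 56 mm tall, loose bystander; origin in the middle of its underside.
- tub: Small white food tub with red fruit on it, 72 mm across, 71 mm tall, loose bystander; origin in the middle of its underside.
Things that resemble listed ones, but are neither listed nor needed, are in the scene too. There is more than one size of the dipper; the one meant has the size given above.

How it is judged:
On the way, in this order (a step that is already met when the one before it is completed fails the run):
1. the lid is open, about upright or beyond (value of joint pan_lid above 1.4 rad), for 0.2 s.
2. the dipper is lifted clear of the table, its cup more than 60 mm up (height (world z) of dipper_cup above 0.08 m), for 0.1 s.
At the end, for the whole second after the job is handed in: Lid open (over 1.4 rad); dipper at rest, its hook seated on the front rim (within 5 mm in height, 10 mm across the wall, 35 mm of the rim's middle along it), square to the rim within 20 degrees, cup inside the pan, handle upright within 11 degrees (value of joint pan_lid above 1.4 rad and x of dipper_hook in the frame of pan_rim between -0.01 and 0.01 m and y of dipper_hook in the frame of pan_rim between -0.035 and 0.035 m and z of dipper_hook in the frame of pan_rim between -0.005 and 0.005 m and x of dipper_cup in the frame of pan_rim above 0.02 m and angle between dipper's own z axis and vertical below 0.2 rad and angle between the x axis of dipper and the x axis of pan, either way round below 0.35 rad and contact force between dipper and pan above 0.3 N and linear speed of dipper below 0.02 m/s and angular speed of dipper below 0.2 rad/s); the robot touches nothing.
It fails at once if the spice jar is tipped or pushed more than 40 mm (distance of spice_jar from where it was at the start of the episode above 0.04 m or angle between spice_jar's own z axis and vertical above 0.5 rad).
It fails at once if the timer is tipped or pushed more than 40 mm (distance of timer from where it was at the start of the episode above 0.04 m or angle between timer's own z axis and vertical above 0.5 rad).
It fails at once if the tub is tipped or pushed more than 40 mm (distance of tub from where it was at the start of the episode above 0.04 m or angle between tub's own z axis and vertical above 0.5 rad).
It also fails if it takes over 64 s, if anything falls off the work surface, if the arm or the gripper's body presses on something with over 40 N, if the wrist force passes 120 N, or if a joint passes its speed limit or range.

## Working session

There is one attempt and no reset: what is moved stays moved. The work goes in short steps, Python scripts to look and compute and a tool call to move; the robot and the scene stay as the last step left them, time stands still between calls to the robot, and variables do not carry over. Pictures are saved under pics/ and viewed, at most 11 in all, crops included, and the job is handed in when it is done.

Besides the shell and the picture viewer there is one more tool, called after ">>>" as name([rows], argument=value, ...), one row to a line, values as JSON. servo_tool: Moves the arm, as the interface text tells. Its arguments: {"type":"object","properties":{"steps":{"type":"array","items":{"type":"array"}},"newtons":{"type":"number"}},"required":["steps"]}

```bash
mkdir -p pics; cat > h.py <<'E'
import numpy as np, cv2
from workcell import ctrl
def cap(n,f):
    c=ctrl.capture(n); cv2.imwrite(f'pics/{f}.png',c['pixels'][...,::-1]); np.savez(f'{f}.npz',**c); return c
def load(f): return dict(np.load(f'{f}.npz'))
def pts(c,uv):
    uv=np.array(uv,float).reshape(-1,2)
    n=cv2.undistortPoints(uv[:,None],c['K'],c['D'])[:,0]
    d=np.array([np.median([x for x in c['depth'][int(v)-1:int(v)+2,int(u)-1:int(u)+2].ravel() if x>0] or [0]) for u,v in uv])
    P=np.c_[n*d[:,None],d]; return (P-c['t'])@c['R']
def cloud(c):
    h,w=c['depth'].shape; u,v=np.meshgrid(np.arange(w),np.arange(h))
    n=cv2.undistortPoints(np.stack([u,v],-1).reshape(-1,1,2).astype(float),c['K'],c['D'])[:,0]
    d=c['depth'].ravel(); P=(np.c_[n*d[:,None],d]-c['t'])@c['R']; return P.reshape(h,w,3)
E
python3 - <<'E'
from h import *
cap('scene','s0');cap('top','t0');s=ctrl.get_state();print(s['time'],s['position'],s['tcp_rot'],s['gripper_width'])
E
```

```text
0.1 [ 0.27036495 -0.56296357  0.22599551] [-3.14009315e+00  1.44757151e-04  4.47748759e-01] 0.09177066111255182
```

View pics/s0.png

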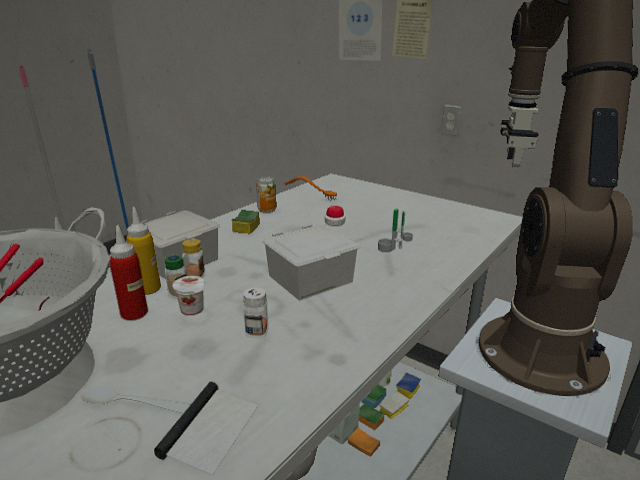

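View pics/t0.png

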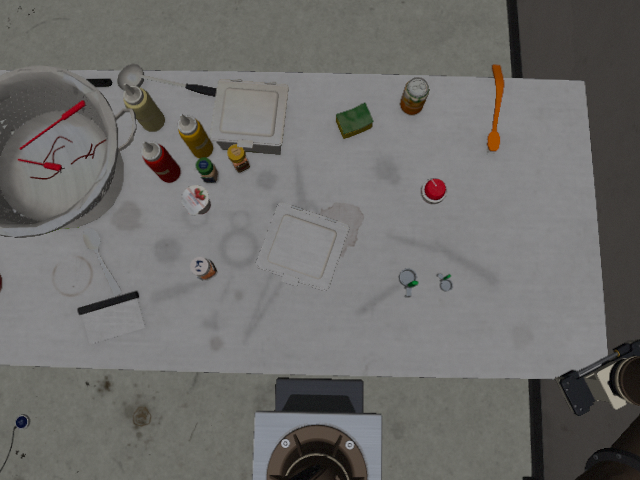

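The top view shows the near pan at about (303,246), the dippers at (408,280) and (446,282), the timer at (433,190), the spice jar at (204,268) and the tub at (196,200). The scene view shows two dippers near (392,230), and the left one is larger.

```bash
python3 - <<'E'
from h import *
t=load('t0');s=load('s0')
for n,c,win in(('top',t,None),('scene',s,None)):
    P=cloud(c);P[c['depth']==0]=np.nan
    np.save(n+'_P',P)
    m=(P[...,2]>.095)&(P[...,2]<.12)&(P[...,0]>.25)&(P[...,0]<.7)&(abs(P[...,1])<.2)
    q=P[m][:,:2]; r=cv2.minAreaRect(q.astype(np.float32)); print(n,len(q),r,np.median(P[m][:,2])); print(cv2.boxPoints(r).round(3).tolist())
print('top px corners', pts(t,[(408,280),(446,282),(433,190),(204,268),(196,200),(414,282)]).round(3))
for n in('top','scene'):
    P=np.load(n+'_P.npy'); c=t if n=='top' else s
    px=c['pixels'].astype(int); g=(px[...,1]>px[...,0]+30)&(px[...,1]>px[...,2]+20)&(P[...,1]<-.1)&(P[...,0]<.6)
    k,l=cv2.connectedComponents(g.astype(np.uint8))
    for i in range(1,k):
        Q=P[l==i]
        if len(Q)>4: print(n,'green',len(Q),np.argwhere(l==i).mean(0).round(),np.nanmedian(Q,0).round(3),np.nanmin(Q,0).round(3),np.nanmax(Q,0).round(3))
    z=P[...,2]; m=(z>.012)&(z<.035)&(P[...,1]<-.15)&(P[...,1]>-.6)&(P[...,0]<.5)&(P[...,0]>.2)
    k,l=cv2.connectedComponents(m.astype(np.uint8))
    for i in range(1,k):
        Q=P[l==i]
        if len(Q)>8: print(n,'cup',len(Q),np.median(Q,0).round(3),Q.min(0).round(3),Q.max(0).round(3),cv2.minEnclosingCircle(Q[:,:2].astype(np.float32)))
a=cv2.resize(t['pixels'][262:302,390:470],None,fx=8,fy=8,interpolation=2)
b=cv2.resize(s['pixels'][200:260,370:430],None,fx=8,fy=8,interpolation=2)[:,:160*4]
o=np.zeros((800,640,3),np.uint8);o[:320]=a;o[320:800,:480]=b
cv2.imwrite('pics/c0.png',cv2.resize(o[...,::-1],(480,600)))
E
```

```text
top 5450 ((0.550757110118866, 0.050153397023677826), (0.18802838027477264, 0.1865406632423401), 72.06904602050781) 0.10706156868558528
[[0.43299999833106995, -0.010999999940395355], [0.6110000014305115, -0.06800000369548798], [0.6679999828338623, 0.11100000143051147], [0.4909999966621399, 0.1679999977350235]]
scene 2428 ((0.551145613193512, 0.049630485475063324), (0.19021663069725037, 0.19232553243637085), 71.87882232666016) 0.10722618776832868
[[0.4300000071525574, -0.010999999940395355], [0.6129999756813049, -0.07100000232458115], [0.671999990940094, 0.10999999940395355], [0.48899999260902405, 0.17000000178813934]]
top px corners [[ 0.488 -0.226  0.003]
 [ 0.485 -0.326  0.001]
 [ 0.719 -0.285  0.053]
 [ 0.495  0.286  0.097]
 [ 0.673  0.325  0.071]
 [ 0.469 -0.218  0.133]]
top green 17 [277. 447.] [ 0.489 -0.308  0.088] [ 0.486 -0.316  0.058] [ 0.495 -0.305  0.093]
top green 36 [283. 413.] [ 0.467 -0.216  0.128] [ 0.464 -0.226  0.076] [ 0.472 -0.213  0.134]
top cup 25 [ 0.482 -0.204  0.022] [ 0.465 -0.215  0.012] [ 0.498 -0.2    0.03 ] ((0.4819055199623108, -0.2081124633550644), 0.0
[... 1023 characters left out ...]
52 -0.261 -0.672] [ 0.539 -0.28  -0.677] [ 0.56  -0.243 -0.669]
scene green 6 [408. 372.] [ 0.526 -0.275 -0.677] [ 0.521 -0.283 -0.681] [ 0.535 -0.263 -0.671]
scene green 44 [419. 372.] [ 0.499 -0.23  -0.675] [ 0.481 -0.246 -0.684] [ 0.522 -0.219 -0.67 ]
scene cup 51 [ 0.483 -0.31   0.017] [ 0.458 -0.34   0.013] [ 0.498 -0.296  0.034] ((0.4822404086589813, -0.3165094554424286), 0.025118933990597725)
scene cup 108 [ 0.481 -0.215  0.02 ] [ 0.461 -0.245  0.012] [ 0.5   -0.199  0.035] ((0.4863942563533783, -0.22204047441482544), 0.025683099403977394)
scene cup 18 [ 0.444 -0.218  0.026] [ 0.441 -0.23   0.018] [ 0.447 -0.212  0.035] ((0.4443912208080292, -0.22060132026672363), 0.00915724691003561)
```

View pics/c0.png

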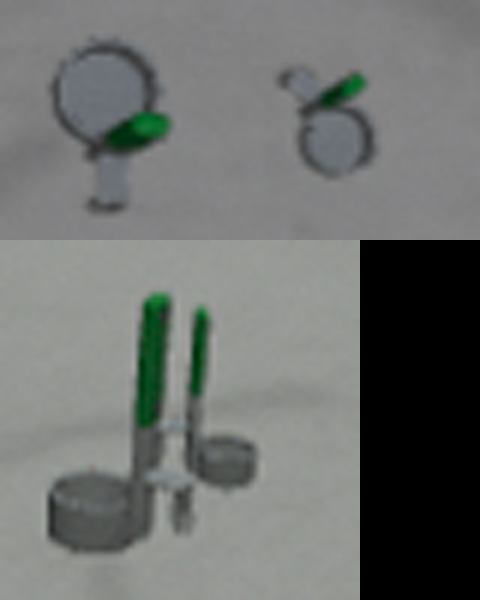

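The large dipper has its handle at about (0.467,-0.218) and its cup at about (0.491,-0.222), so its yaw is about -0.06. The pan origin is at about (0.550,0.050) with yaw -0.313. My plan is to straddle the tab with the tool tilted 45° and swing the lid up. I'll start with a helper that prints move rows.

```bash
cat >> h.py <<'E'
from scipy.spatial.transform import Rotation as Ro, Slerp
PO=np.array([.550,.050,0]);PY=-.313;RP=Ro.from_euler('z',PY)
def pan(x,y,z): return PO+RP.apply([x,y,z])
def ori(phi,yaw=PY+np.pi/2): return Ro.from_euler('z',yaw)*Ro.from_euler('x',np.pi)*Ro.from_rotvec([-phi,0,0])
def cur():
    s=ctrl.get_state(); return np.array(s['position']),Ro.from_euler('xyz',s['tcp_rot'])
def rows(p,R,n,g,start=None):
    p0,R0=start or cur(); S=Slerp([0,1],Ro.concatenate([R0,R])); out=[]
    for i in range(n):
        a,b=S(i/n),S((i+1)/n); d=a.inv().apply((np.array(p)-p0)/n)*100
        out.append([(a.inv()*b).as_rotvec().round(3).tolist(),d.round(2).tolist(),g])
    print(str(out).replace(' ','')); return np.array(p),R
E
python3 - <<'E'
from h import *
a=rows([.41,.095,.27],ori(0),20,.45)
b=rows(pan(-.131,0,.159),ori(.785),9,.45,a)
E
```

```text
[[[-0.0,-0.0,-0.041],[2.05,-2.66,-0.22],0.45],[[-0.0,-0.0,-0.041],[2.16,-2.58,-0.22],0.45],[[-0.0,-0.0,-0.041],[2.26,-2.49,-0.22],0.45],[[-0.0,-0.0,-0.041],[2.36,-2.39,-0.22],0.45],[[-0.0,-0.0,-0.041],[2.46,-2.3,-0.22],0.45],[[-0.0,-0.0,-0.041],[2.55,-2.2,-0.22],0.45],[[-0.0,-0.0,-0.041],[2.63,-2.09,-0.22],0.45],[[-0.0,-0.0,-0.041],[2.72,-1.98,-0.22],0.45],[[-0.0,-0.0,-0.041],[2.79,-1.87,-0.22],0.45],[[-0.0,-0.0,-0.041],[2.87,-1.76,-0.22],0.45],[[-0.0,-0.0,-0.041],[2.94,-1.64,-0.22],0.45],[[-0.0,-0.0,-0.041],[3.0,-1.52,-0.22],0.45],[[-0.0,-0.0,-0.041],[3.06,-1.4,-0.22],0.45],[[-0.0,-0.0,-0.041],[3.11,-1.27,-0.22],0.45],[[-0.0,-0.0,-0.041],[3.16,-1.14,-0.22],0.45],[[-0.0,-0.0,-0.041],[3.21,-1.01,-0.22],0.45],[[-0.0,-0.0,-0.041],[3.24,-0.88,-0.22],0.45],[[-0.0,-0.0,-0.041],[3.28,-0.75,-0.22],0.45],[[-0.0,-0.0,-0.041],[3.31,-0.62,-0.22],0.45],[[-0.0,-0.0,-0.041],[3.33,-0.48,-0.22],0.45]]
[[[-0.087,0.0,0.0],[0.0,0.18,1.23],0.45],[[-0.087,-0.0,-0.0],[0.0,0.07,1.24],0.45],[[-0.087,-0.0,0.0],[0.0,-0.04,1.25],0.45],[[-0.087,0.0,0.0],[0.0,-0.15,1.24],0.45],[[-0.087,0.0,-0.0],[0.0,-0.25,1.22],0.45],[[-0.087,-0.0,0.0],[0.0,-0.36,1.19],0.45],[[-0.087,0.0,-0.0],[0.0,-0.46,1.16],0.45],[[-0.087,-0.0,0.0],[0.0,-0.56,1.11],0.45],[[-0.087,-0.0,0.0],[0.0,-0.66,1.06],0.45]]
```

>>> servo_tool([
  [[0, 0, -0.041], [2.05, -2.66, -0.22], 0.45],
  [[0, 0, -0.041], [2.16, -2.58, -0.22], 0.45],
  [[0, 0, -0.041], [2.26, -2.49, -0.22], 0.45],
  [[0, 0, -0.041], [2.36, -2.39, -0.22], 0.45],
  [[0, 0, -0.041], [2.46, -2.3, -0.22], 0.45],
  [[0, 0, -0.041], [2.55, -2.2, -0.22], 0.45],
  [[0, 0, -0.041], [2.63, -2.09, -0.22], 0.45],
  [[0, 0, -0.041], [2.72, -1.98, -0.22], 0.45],
  [[0, 0, -0.041], [2.79, -1.87, -0.22], 0.45],
  [[0, 0, -0.041], [2.87, -1.76, -0.22], 0.45],
  [[0, 0, -0.041], [2.94, -1.64, -0.22], 0.45],
  [[0, 0, -0.041], [3.0, -1.52, -0.22], 0.45],
])

```text
time: 1.1
position: [0.3529, -0.1667, 0.2531]
tcp_rot: [-3.142, 0.0, 0.942]
force: [0.9, -0.5, -0.4]
gripper_width: 0.0414
gripper_force: 0.0
```

>>> servo_tool([
  [[0, 0, -0.041], [3.06, -1.4, -0.22], 0.45],
  [[0, 0, -0.041], [3.11, -1.27, -0.22], 0.45],
  [[0, 0, -0.041], [3.16, -1.14, -0.22], 0.45],
  [[0, 0, -0.041], [3.21, -1.01, -0.22], 0.45],
  [[0, 0, -0.041], [3.24, -0.88, -0.22], 0.45],
  [[0, 0, -0.041], [3.28, -0.75, -0.22], 0.45],
  [[0, 0, -0.041], [3.31, -0.62, -0.22], 0.45],
  [[0, 0, -0.041], [3.33, -0.48, -0.22], 0.45],
  [[0, 0, 0], [0, 0, 0], 0.45],
  [[0, 0, 0], [0, 0, 0], 0.45],
])

```text
time: 1.93
position: [0.407, 0.0968, 0.2706]
tcp_rot: [-3.141, -0.0, 1.272]
force: [0.0, -0.5, -0.4]
gripper_width: 0.0414
gripper_force: 0.0
```

>>> servo_tool([
  [[-0.087, 0, 0], [0, 0.18, 1.23], 0.45],
  [[-0.087, 0, 0], [0, 0.07, 1.24], 0.45],
  [[-0.087, 0, 0], [0, -0.04, 1.25], 0.45],
  [[-0.087, 0, 0], [0, -0.15, 1.24], 0.45],
  [[-0.087, 0, 0], [0, -0.25, 1.22], 0.45],
  [[-0.087, 0, 0], [0, -0.36, 1.19], 0.45],
  [[-0.087, 0, 0], [0, -0.46, 1.16], 0.45],
  [[-0.087, 0, 0], [0, -0.56, 1.11], 0.45],
  [[-0.087, 0, 0], [0, -0.66, 1.06], 0.45],
  [[0, 0, 0], [0, 0, 0], 0.45],
])

```text
time: 2.77
position: [0.4133, 0.081, 0.1774]
tcp_rot: [2.524, 0.029, 1.247]
force: [-1.0, 0.3, -0.9]
gripper_width: 0.0412
gripper_force: 0.0
```

```bash
python3 - <<'E'
from h import *
p,R=cur();print(p,RP.inv().apply(p-PO),(ori(.785).inv()*R).as_rotvec(),ctrl.get_state()['gripper_width'],ctrl.get_state()['q'].round(2) if 1 else 0)
rows(pan(-.074,0,.102),ori(.785),7,.45)
c=cap('scene','s1')
cv2.imwrite('pics/c1.png',cv2.resize(c['pixels'][100:320,230:530,::-1],None,fx=2.6,fy=2.6))
E
```

```text
[0.41330953 0.08103665 0.17744836] [-0.13960587 -0.01256024  0.17744836] [ 0.16721211 -0.0290291  -0.01053099] 0.0411835196324974 [-0.06  0.09 -0.79  2.46  1.12  0.72 -2.07]
[[[-0.024,0.004,0.002],[0.22,0.14,1.42],0.45],[[-0.024,0.004,0.002],[0.21,0.11,1.42],0.45],[[-0.024,0.004,0.002],[0.21,0.07,1.42],0.45],[[-0.024,0.004,0.002],[0.2,0.04,1.42],0.45],[[-0.024,0.004,0.002],[0.2,0.0,1.43],0.45],[[-0.024,0.004,0.002],[0.19,-0.03,1.43],0.45],[[-0.024,0.004,0.002],[0.19,-0.06,1.43],0.45]]
```

View pics/c1.png

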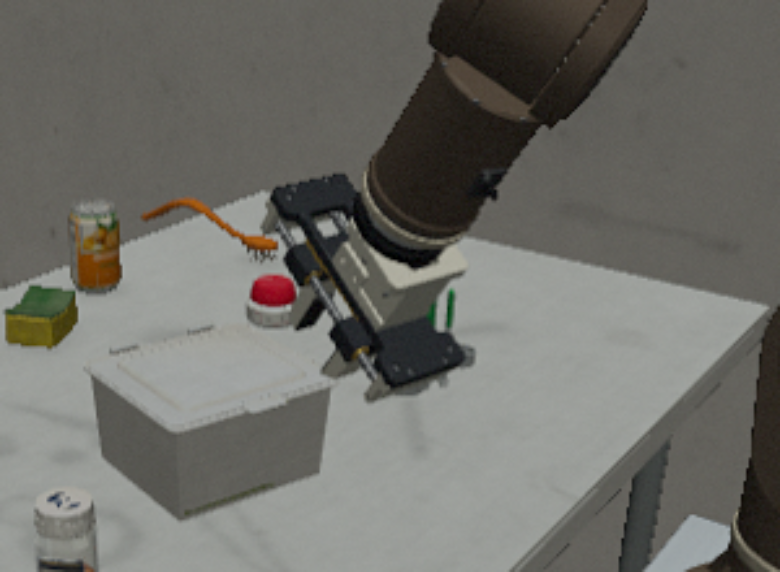

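The fingers are level with the tab, which is at about (265,402) in the crop. The tilt is about 0.17 rad short, and I'll make that up during the insertion.

>>> servo_tool([
  [[-0.024, 0.004, 0.002], [0.22, 0.14, 1.42], 0.45],
  [[-0.024, 0.004, 0.002], [0.21, 0.11, 1.42], 0.45],
  [[-0.024, 0.004, 0.002], [0.21, 0.07, 1.42], 0.45],
  [[-0.024, 0.004, 0.002], [0.2, 0.04, 1.42], 0.45],
  [[0, 0, 0], [0, 0, 0], 0.45],
])

```text
time: 3.23
position: [0.453, 0.0766, 0.1345]
tcp_rot: [2.431, 0.014, 1.251]
force: [-0.4, 0.0, 0.3]
gripper_width: 0.0413
gripper_force: 0.0
```

```bash
python3 - <<'E'
from h import *
p,R=cur();print(p,RP.inv().apply(p-PO),(ori(.785).inv()*R).as_rotvec(),ctrl.get_state()['q'])
rows(pan(-.074,0,.102),ori(.785),5,.45)
E
```

```text
[0.45299147 0.07662594 0.13449425] [-0.10049379 -0.00453802  0.13449425] [ 0.07433234 -0.01469184 -0.00499685] [-0.14504848  0.30075405 -0.75782907  2.52334558  1.5318849   0.85387679
 -2.51683742]
[[[-0.015,0.003,0.001],[0.1,-0.02,0.84],0.45],[[-0.015,0.003,0.001],[0.1,-0.03,0.84],0.45],[[-0.015,0.003,0.001],[0.1,-0.05,0.84],0.45],[[-0.015,0.003,0.001],[0.1,-0.06,0.84],0.45],[[-0.015,0.003,0.001],[0.09,-0.07,0.84],0.45]]
```

>>> servo_tool([
  [[0, 0, 0], [0.1, -0.05, 0.84], 0.45],
  [[0, 0, 0], [0.1, -0.05, 0.84], 0.45],
  [[0, 0, 0], [0.1, -0.06, 0.84], 0.45],
  [[0, 0, 0], [0.1, -0.06, 0.84], 0.45],
  [[0, 0, 0], [0.1, -0.07, 0.84], 0.45],
  [[0, 0, 0], [0, 0, 0], 0.45],
])

```text
time: 3.73
position: [0.4787, 0.0734, 0.1024]
tcp_rot: [2.43, 0.013, 1.251]
force: [-1.0, -0.3, 0.2]
gripper_width: 0.0411
gripper_force: 0.0
```

```bash
python3 - <<'E'
from h import *
p,R=cur();print(p,RP.inv().apply(p-PO),(ori(.785).inv()*R).as_rotvec(),ctrl.get_state()['q'])
c=cap('scene','s2')
cv2.imwrite('pics/c2.png',cv2.resize(c['pixels'][180:300,260:420,::-1],None,fx=5,fy=5))
H=(.089,.104)
# lid arc plan: lower finger tip keeps tab end (r=.182) 16mm behind tip & ~9mm above lower inner face
st=(p,R)
for th,phi in((.25,.71),(.5,.71),(.78,.71),(1.05,.5),(1.3,.25),(1.55,.05),(1.68,0)):
    e=np.array([H[0]-.176*np.cos(th),H[1]+.176*np.sin(th)])   # (x,z) on tab
    zd=np.array([np.sin(phi),-np.cos(phi)]); yd=np.array([np.cos(phi),np.sin(phi)])
    t=e+.016*zd+.018*yd   # lower inner face (20mm from TCP) just touching tab
    print(th,t.round(3)); st=rows(pan(t[0],0,t[1]),ori(phi),4,.45,st)
E
```

```text
[0.4786784  0.07336386 0.10243771] [-0.07505045  0.00026777  0.10243771] [ 0.07321985 -0.01438675 -0.00372118] [-0.13873451  0.42325194 -0.72047136  2.51456921  1.6826999   0.90072884
 -2.62107947]
0.25 [-0.057  0.147]
[[[0.0,0.004,0.001],[-0.02,1.06,-0.56],0.45],[[0.0,0.004,0.001],[-0.02,1.06,-0.56],0.45],[[0.0,0.004,0.001],[-0.01,1.06,-0.56],0.45],[[0.0,0.004,0.001],[-0.01,1.06,-0.56],0.45]]
0.5 [-0.041  0.188]
[[[0.0,0.0,0.0],[-0.0,0.97,-0.51],0.45],[[0.0,0.0,0.0],[-0.0,0.97,-0.51],0.45],[[0.0,0.0,0.0],[-0.0,0.97,-0.51],0.45],[[0.0,0.0,0.0],[-0.0,0.97,-0.51],0.45]]
0.78 [-0.012  0.227]
[[[0.0,0.0,0.0],[0.0,1.2,-0.27],0.45],[[0.0,0.0,0.0],[0.0,1.2,-0.27],0.45],[[0.0,0.0,0.0],[0.0,1.2,-0.27],0.45],[[0.0,0.0,0.0],[0.0,1.2,-0.27],0.45]]
1.05 [0.025 0.251]
[[[0.052,0.0,-0.0],[0.0,1.09,0.15],0.45],[[0.052,0.0,0.0],[0.0,1.1,0.09],0.45],[[0.052,-0.0,0.0],[0.0,1.1,0.03],0.45],[[0.052,0.0,-0.0],[0.0,1.1,-0.02],0.45]]
1.3 [0.063 0.263]
[[[0.063,-0.0,-0.0],[-0.0,0.98,0.21],0.45],[[0.063,0.0,0.0],[-0.0,0.99,0.15],0.45],[[0.062,-0.0,-0.0],[-0.0,1.0,0.09],0.45],[[0.063,0.0,-0.0],[-0.0,1.0,0.03],0.45]]
1.55 [0.104 0.265]
[[[0.05,-0.0,-0.0],[-0.0,1.0,0.2],0.45],[[0.05,0.0,0.0],[-0.0,1.01,0.15],0.45],[[0.05,0.0,-0.0],[-0.0,1.02,0.09],0.45],[[0.05,-0.0,0.0],[-0.0,1.02,0.04],0.45]]
1.68 [0.126 0.263]
[[[0.013,0.0,0.0],[-0.0,0.55,0.08],0.45],[[0.012,0.0,-0.0],[-0.0,0.55,0.07],0.45],[[0.013,-0.0,0.0],[-0.0,0.55,0.06],0.45],[[0.012,-0.0,0.0],[-0.0,0.55,0.06],0.45]]
```

View pics/c2.png

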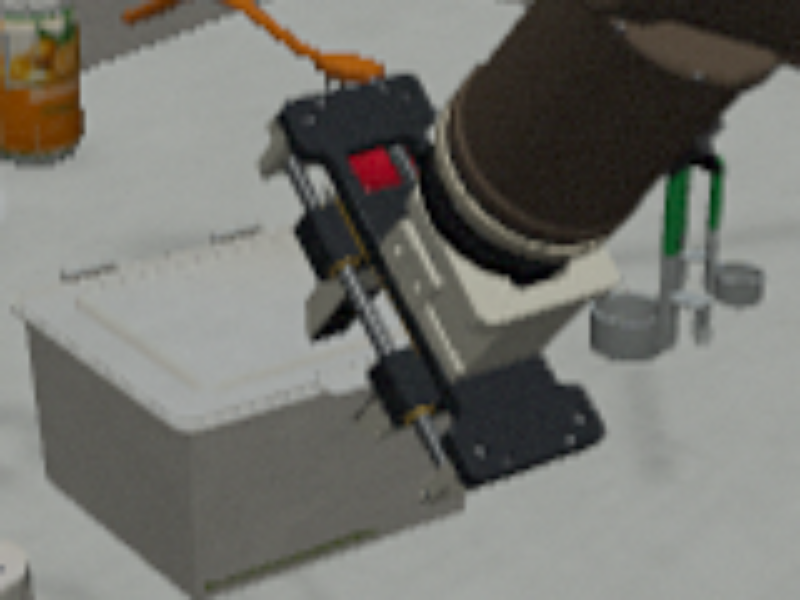

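The upper finger is above the lid and the lower one is below the tab. Next I swing it up.

>>> servo_tool([
  [[0, 0, 0], [0, 1.06, -0.56], 0.45],
  [[0, 0, 0], [0, 1.06, -0.56], 0.45],
  [[0, 0, 0], [0, 1.06, -0.56], 0.45],
  [[0, 0, 0], [0, 1.06, -0.56], 0.45],
  [[0, 0, 0], [0, 0.97, -0.51], 0.45],
  [[0, 0, 0], [0, 0.97, -0.51], 0.45],
  [[0, 0, 0], [0, 0.97, -0.51], 0.45],
  [[0, 0, 0], [0, 0.97, -0.51], 0.45],
  [[0, 0, 0], [0, 0, 0], 0.45],
])

```text
time: 4.53
position: [0.5109, 0.0653, 0.1909]
tcp_rot: [2.426, 0.008, 1.253]
force: [0.2, 1.9, -0.1]
gripper_width: 0.0417
gripper_force: 0.3
```

```bash
python3 - <<'E'
from h import *
p,R=cur();print(p,RP.inv().apply(p-PO),(ori(.785).inv()*R).as_rotvec(),ctrl.get_state()['q'])
c=cap('scene','s3')
cv2.imwrite('pics/c3.png',cv2.resize(c['pixels'][130:300,250:450,::-1],None,fx=3,fy=3))
E
```

```text
[0.51091173 0.06533953 0.19089291] [-0.04191239  0.00255841  0.19089291] [ 0.06911749 -0.00925882 -0.00198721] [-0.01110088  0.19518453 -0.69391432  2.37678688  1.40032836  0.7195339
 -2.1566457 ]
```

View pics/c3.png

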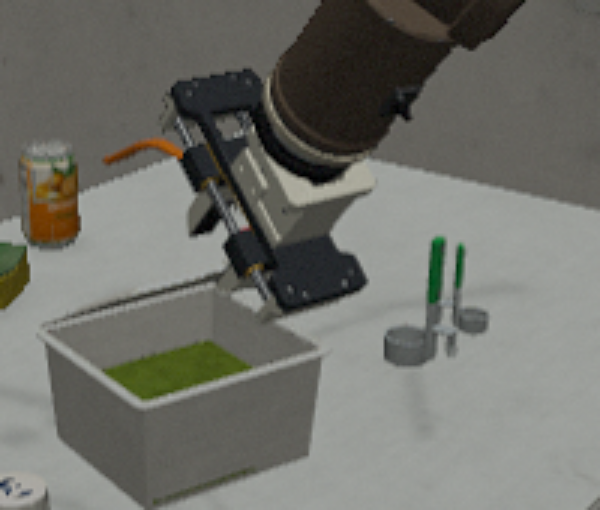

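The lid has risen to about 30° and is held on the lower finger, and the filling is visible. I continue the swing.

>>> servo_tool([
  [[0, 0, 0], [0, 1.2, -0.27], 0.45],
  [[0, 0, 0], [0, 1.2, -0.27], 0.45],
  [[0, 0, 0], [0, 1.2, -0.27], 0.45],
  [[0, 0, 0], [0, 1.2, -0.27], 0.45],
  [[0.052, 0, 0], [0, 1.1, 0.12], 0.45],
  [[0.052, 0, 0], [0, 1.1, 0.08], 0.45],
  [[0.052, 0, 0], [0, 1.1, 0.03], 0.45],
  [[0.052, 0, 0], [0, 1.1, -0.02], 0.45],
  [[0, 0, 0], [0, 0, 0], 0.45],
])

```text
time: 5.33
position: [0.5753, 0.0445, 0.2537]
tcp_rot: [2.636, 0.007, 1.251]
force: [0.8, 0.6, -0.1]
gripper_width: 0.0413
gripper_force: 0.1
```

>>> servo_tool([
  [[0.063, 0, 0], [0, 0.98, 0.21], 0.45],
  [[0.063, 0, 0], [0, 0.99, 0.15], 0.45],
  [[0.062, 0, 0], [0, 1.0, 0.09], 0.45],
  [[0.063, 0, 0], [0, 1.0, 0.03], 0.45],
  [[0.05, 0, 0], [0, 1.0, 0.2], 0.45],
  [[0.05, 0, 0], [0, 1.01, 0.15], 0.45],
  [[0.05, 0, 0], [0, 1.02, 0.09], 0.45],
  [[0.05, 0, 0], [0, 1.02, 0.04], 0.45],
  [[0, 0, 0], [0, 0, 0], 0.45],
])

```text
time: 6.08
position: [0.6494, 0.0186, 0.2637]
tcp_rot: [3.089, 0.012, 1.249]
force: [0.1, -2.0, -0.6]
gripper_width: 0.0415
gripper_force: 0.0
```

>>> servo_tool([
  [[0.012, 0, 0], [0, 0.55, 0.08], 0.45],
  [[0.012, 0, 0], [0, 0.55, 0.07], 0.45],
  [[0.013, 0, 0], [0, 0.55, 0.06], 0.45],
  [[0.013, 0, 0], [0, 0.55, 0.06], 0.45],
  [[0, 0, 0], [0, 0, 0], 0.45],
  [[0, 0, 0], [0, 0, 0], 0.45],
])

```text
time: 6.58
position: [0.6687, 0.0143, 0.2638]
tcp_rot: [3.136, 0.01, 1.253]
force: [-1.0, 0.4, 0.3]
gripper_width: 0.0417
gripper_force: 0.0
```

```bash
python3 - <<'E'
from h import *
p,R=cur();print(p,RP.inv().apply(p-PO),(ori(0).inv()*R).as_rotvec(),ctrl.get_state()['q'])
c=cap('scene','s4')
cv2.imwrite('pics/c4.png',cv2.resize(c['pixels'][130:300,250:450,::-1],None,fx=3,fy=3))
P=cloud(c);P[c['depth']==0]=np.nan;L=RP.inv().apply((P-PO).reshape(-1,3))
m=(L[:,2]>.13)&(L[:,2]<.24)&(L[:,0]>.06)&(L[:,0]<.16)&(abs(L[:,1])<.09)&(abs(L[:,1])>.05)
print(m.sum(),np.polyfit(L[m,2]-.104,L[m,0],1))
E
```

```text
[0.6686681  0.01426076 0.26377158] [0.12390713 0.00253679 0.26377158] [-0.00572848 -0.01017808  0.00433404] [ 0.3036875   0.57587134 -0.69206319  1.35886244  0.37723628  1.33743278
 -0.71294011]
1150 [0.09928354 0.08780442]
```

View pics/c4.png

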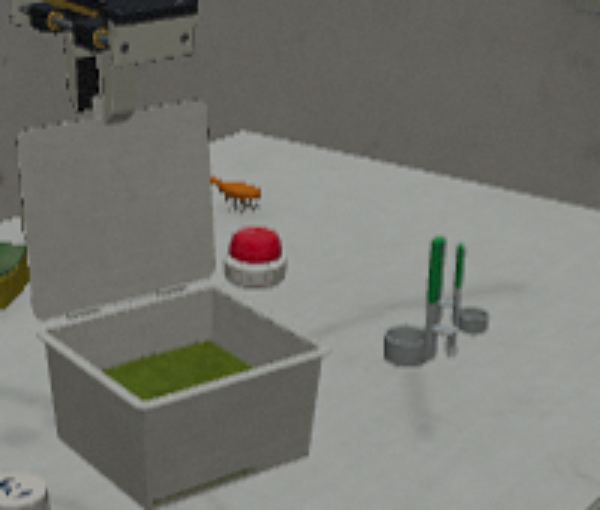

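The lid leans back at about 1.67 rad and stands. I retreat upward, then refine the dipper and rim poses.

>>> servo_tool([
  [[0, 0, 0], [0, 0, -1.0], 0.5],
  [[0, 0, 0], [0, 0, -2.0], 0.5],
  [[0, 0, 0], [0, 0, -2.0], 0.5],
  [[0, 0, 0], [0, 0, -2.0], 0.5],
  [[0, 0, 0], [0, -3, 0], 0.5],
  [[0, 0, 0], [0, -3, 0], 0.5],
  [[0, 0, 0], [0, -3, 0], 0.5],
  [[0, 0, 0], [0, -3, 0], 0.6],
])

```text
time: 7.3
position: [0.5531, 0.053, 0.3342]
tcp_rot: [3.135, 0.01, 1.254]
force: [-0.1, 0.6, 1.6]
gripper_width: 0.0493
gripper_force: 0.0
```

```bash
python3 - <<'E'
from h import *
from scipy.optimize import least_squares
c=cap('scene','s5');t=load('t0')
out=[]
for n,k in(('scene',c),('top',t)):
    P=cloud(k);P[k['depth']==0]=np.nan
    Q=P.reshape(-1,3);Q=Q[(Q[:,0]>.43)&(Q[:,0]<.53)&(Q[:,1]>-.26)&(Q[:,1]<-.18)]
    cup=Q[(Q[:,2]>.008)&(Q[:,2]<.028)&(Q[:,0]>.475)]
    r=np.hypot(*(cup[:,:2]-[.491,-.222]).T);cup=cup[(r>.018)&(r<.028)]
    f=least_squares(lambda a:np.hypot(*(cup[:,:2]-a).T)-.023,[.491,-.222],loss='soft_l1',f_scale=.001).x
    hk=Q[(Q[:,0]<.45)&(Q[:,2]>.015)&(Q[:,2]<.045)]; g=Q[(Q[:,2]>.09)&(Q[:,2]<.14)]
    print(n,'cup',len(cup),f.round(4),'hook',len(hk),hk.mean(0).round(4),'grip',len(g),np.median(g,0).round(4),g.min(0).round(3),g.max(0).round(3))
P=cloud(c);P[c['depth']==0]=np.nan;L=RP.inv().apply((P-PO).reshape(-1,3))
m=(L[:,2]>.099)&(L[:,2]<.108)&(abs(L[:,1])<.08)&(L[:,0]<-.06)&(L[:,0]>-.095)
print('rim',m.sum(),np.polyfit(L[m,1],L[m,0],1),L[m].min(0),L[m].max(0),np.median(L[m,2]))
m=(L[:,2]>.099)&(L[:,2]<.108)&(abs(L[:,0])<.06)&(abs(L[:,1])<.11)
print('sides',np.percentile(L[m,1],[1,99]))
m=(L[:,2]>.13)&(L[:,2]<.24)&(L[:,0]>.06)&(L[:,0]<.16)&(abs(L[:,1])<.11)
print('lid',np.polyfit(L[m,2]-.104,L[m,0],1),np.percentile(L[m,1],[.5,99.5]))
print(cur()[0])
E
```

```text
scene cup 118 [ 0.4906 -0.223 ] hook 30 [ 0.4439 -0.2188  0.032 ] grip 71 [ 0.4643 -0.216   0.1099] [ 0.46  -0.229  0.09 ] [ 0.471 -0.208  0.13 ]
top cup 74 [ 0.4916 -0.2224] hook 19 [ 0.4451 -0.2199  0.0317] grip 41 [ 0.467  -0.2185  0.1281] [ 0.463 -0.228  0.094] [ 0.472 -0.213  0.134]
rim 162 [ 0.00276064 -0.0781791 ] [-0.08540909 -0.07944052  0.09902862] [-0.06933123  0.07957588  0.10496173] 0.10153015102226888
sides [-0.09492842  0.09373591]
lid [0.09754169 0.08810929] [-0.09177345  0.09123321]
[0.54798367 0.05633527 0.33486385]
```

```bash
sed -i 's/PO=np.array.*;PY/PO=np.array([.5486,.0505,0]);PY/' h.py; python3 - <<'E'
from h import *
D=ori(0,-.08+np.pi/2)
a=rows([.4655,-.219,.20],D,12,.6)
E
```

```text
[[[0.0,0.001,-0.019],[-2.38,0.04,1.15],0.6],[[0.0,0.001,-0.019],[-2.38,-0.0,1.15],0.6],[[0.0,0.001,-0.019],[-2.38,-0.05,1.15],0.6],[[0.0,0.001,-0.019],[-2.38,-0.09,1.14],0.6],[[0.0,0.001,-0.019],[-2.38,-0.14,1.14],0.6],[[0.0,0.001,-0.019],[-2.38,-0.18,1.14],0.6],[[0.0,0.001,-0.019],[-2.38,-0.23,1.14],0.6],[[0.0,0.001,-0.019],[-2.37,-0.28,1.13],0.6],[[0.0,0.001,-0.019],[-2.37,-0.32,1.13],0.6],[[0.0,0.001,-0.019],[-2.36,-0.37,1.13],0.6],[[0.0,0.001,-0.019],[-2.36,-0.41,1.13],0.6],[[0.0,0.001,-0.019],[-2.35,-0.46,1.13],0.6]]
```

>>> servo_tool([
  [[0, 0.001, -0.019], [-2.38, 0.04, 1.15], 0.6],
  [[0, 0.001, -0.019], [-2.38, 0, 1.15], 0.6],
  [[0, 0.001, -0.019], [-2.38, -0.05, 1.15], 0.6],
  [[0, 0.001, -0.019], [-2.38, -0.09, 1.14], 0.6],
  [[0, 0.001, -0.019], [-2.38, -0.14, 1.14], 0.6],
  [[0, 0.001, -0.019], [-2.38, -0.18, 1.14], 0.6],
  [[0, 0.001, -0.019], [-2.38, -0.23, 1.14], 0.6],
  [[0, 0.001, -0.019], [-2.37, -0.28, 1.13], 0.6],
  [[0, 0.001, -0.019], [-2.37, -0.32, 1.13], 0.6],
  [[0, 0.001, -0.019], [-2.36, -0.37, 1.13], 0.6],
  [[0, 0.001, -0.019], [-2.36, -0.41, 1.13], 0.6],
  [[0, 0.001, -0.019], [-2.35, -0.46, 1.13], 0.6],
])

```text
time: 8.35
position: [0.4704, -0.2231, 0.1986]
tcp_rot: [3.136, -0.0, 1.483]
force: [-0.3, -0.2, 0.0]
gripper_width: 0.0547
gripper_force: 0.0
```

>>> servo_tool([
  [[0, 0, 0], [0, 0, 0], 0.6],
  [[0, 0, 0], [0, 0, 0], 0.6],
])

```text
time: 8.52
position: [0.4698, -0.2234, 0.1981]
tcp_rot: [3.138, -0.001, 1.479]
force: [-0.3, -0.1, 0.8]
gripper_width: 0.0553
gripper_force: 0.0
```

```bash
python3 - <<'E'
from h import *
D=ori(0,-.08+np.pi/2)
print(cur()[0])
a=rows([.4655,-.219,.085],D,8,.6)
E
```

```text
[ 0.46982121 -0.22340156  0.19808765]
[[[0.0,-0.0,-0.002],[0.05,-0.06,1.41],0.6],[[0.0,-0.0,-0.002],[0.05,-0.06,1.41],0.6],[[0.0,-0.0,-0.002],[0.05,-0.06,1.41],0.6],[[0.0,-0.0,-0.002],[0.05,-0.06,1.41],0.6],[[0.0,-0.0,-0.002],[0.05,-0.06,1.41],0.6],[[0.0,-0.0,-0.002],[0.05,-0.06,1.41],0.6],[[0.0,-0.0,-0.002],[0.05,-0.06,1.41],0.6],[[0.0,-0.0,-0.002],[0.05,-0.06,1.41],0.6]]
```

>>> servo_tool([
  [[0, 0, -0.002], [0.05, -0.06, 1.41], 0.6],
  [[0, 0, -0.002], [0.05, -0.06, 1.41], 0.6],
  [[0, 0, -0.002], [0.05, -0.06, 1.41], 0.6],
  [[0, 0, -0.002], [0.05, -0.06, 1.41], 0.6],
  [[0, 0, -0.002], [0.05, -0.06, 1.41], 0.6],
  [[0, 0, -0.002], [0.05, -0.06, 1.41], 0.6],
  [[0, 0, -0.002], [0.05, -0.06, 1.41], 0.6],
  [[0, 0, -0.002], [0.05, -0.06, 1.41], 0.6],
  [[0, 0, 0], [0, 0, 0], 0.6],
  [[0, 0, 0], [0, 0, 0], 0.6],
])

```text
time: 9.35
position: [0.4673, -0.2165, 0.0859]
tcp_rot: [3.137, -0.001, 1.499]
force: [-0.6, 0.8, 0.4]
gripper_width: 0.0546
gripper_force: 0.0
```

>>> servo_tool([
  [[0, 0, 0], [0, 0, 0], 0.3],
  [[0, 0, 0], [0, 0, 0], 0.2],
  [[0, 0, 0], [0, 0, 0], 0.15],
  [[0, 0, 0], [0, 0, 0], 0.1],
  [[0, 0, 0], [0, 0, 0], 0.05],
  [[0, 0, 0], [0, 0, 0], 0],
  [[0, 0, 0], [0, 0, 0], 0],
  [[0, 0, 0], [0, 0, 0], 0],
  [[0, 0, 0], [0, 0, 0], 0],
  [[0, 0, 0], [0, 0, 0], 0],
], newtons=25)

```text
time: 10.18
position: [0.467, -0.2177, 0.0854]
tcp_rot: [3.136, -0.001, 1.497]
force: [1.7, -0.5, 2.5]
gripper_width: 0.0098
gripper_force: 25.0
```

>>> servo_tool([
  [[0, 0, 0], [0, 0, -0.5], 0],
  [[0, 0, 0], [0, 0, -1.5], 0],
  [[0, 0, 0], [0, 0, -2], 0],
  [[0, 0, 0], [0, 0, -2], 0],
  [[0, 0, 0], [0, 0, -2], 0],
  [[0, 0, 0], [0, 0, -2], 0],
  [[0, 0, 0], [0, 0, -2], 0],
  [[0, 0, 0], [0, 0, -1], 0],
  [[0, 0, 0], [0, 0, 0], 0],
])

```text
time: 10.93
position: [0.467, -0.218, 0.2172]
tcp_rot: [3.134, 0.0, 1.497]
force: [0.2, -0.3, -1.1]
gripper_width: 0.0099
gripper_force: 25.0
```

```bash
python3 - <<'E'
from h import *
p,R=cur();print(p)
c=cap('scene','s6')
cv2.imwrite('pics/c6.png',cv2.resize(c['pixels'][130:270,330:490,::-1],None,fx=4,fy=4))
# dipper hang TCP: handle centre = rim point + 12mm along pan x ; 
a=rows(pan(-.0635,0,.225),ori(0),12,0)
E
```

```text
[ 0.46698357 -0.21802338  0.21716083]
[[[0.0,-0.0,0.02],[2.41,0.01,-0.08],0],[[0.0,-0.0,0.02],[2.41,-0.04,-0.08],0],[[0.0,-0.0,0.02],[2.41,-0.09,-0.08],0],[[0.0,-0.0,0.02],[2.4,-0.14,-0.08],0],[[0.0,-0.0,0.02],[2.4,-0.19,-0.08],0],[[0.0,-0.0,0.02],[2.4,-0.23,-0.08],0],[[0.0,-0.0,0.02],[2.39,-0.28,-0.08],0],[[0.0,-0.0,0.02],[2.38,-0.33,-0.08],0],[[0.0,-0.0,0.02],[2.38,-0.38,-0.08],0],[[0.0,-0.0,0.02],[2.37,-0.42,-0.08],0],[[0.0,-0.0,0.02],[2.36,-0.47,-0.08],0],[[0.0,-0.0,0.02],[2.35,-0.52,-0.08],0]]
```

View pics/c6.png

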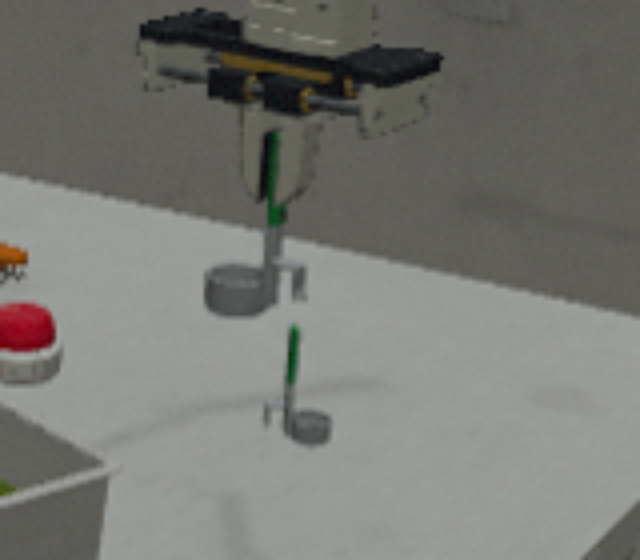

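The dipper is held upright with the hook to the rear, at about (290,275) in the crop. I move over the rim.

>>> servo_tool([
  [[0, 0, 0.02], [2.41, 0.01, -0.08], 0],
  [[0, 0, 0.02], [2.41, -0.04, -0.08], 0],
  [[0, 0, 0.02], [2.41, -0.09, -0.08], 0],
  [[0, 0, 0.02], [2.4, -0.14, -0.08], 0],
  [[0, 0, 0.02], [2.4, -0.19, -0.08], 0],
  [[0, 0, 0.02], [2.4, -0.23, -0.08], 0],
  [[0, 0, 0.02], [2.39, -0.28, -0.08], 0],
  [[0, 0, 0.02], [2.38, -0.33, -0.08], 0],
  [[0, 0, 0.02], [2.38, -0.38, -0.08], 0],
  [[0, 0, 0.02], [2.37, -0.42, -0.08], 0],
  [[0, 0, 0.02], [2.36, -0.47, -0.08], 0],
  [[0, 0, 0.02], [2.35, -0.52, -0.08], 0],
])

```text
time: 11.98
position: [0.4871, 0.071, 0.2235]
tcp_rot: [3.14, -0.001, 1.256]
force: [0.8, 1.1, -1.1]
gripper_width: 0.0101
gripper_force: 25.0
```

>>> servo_tool([
  [[0, 0, 0], [0, 0, 0], 0],
  [[0, 0, 0], [0, 0, 0], 0],
  [[0, 0, 0], [0, 0, 0], 0],
])

```text
time: 12.23
position: [0.4874, 0.0695, 0.2239]
tcp_rot: [3.139, -0.001, 1.258]
force: [0.0, -0.2, -1.5]
gripper_width: 0.0101
gripper_force: 25.0
```

```bash
python3 - <<'E'
from h import *
p,R=cur();print(p,RP.inv().apply(p-PO),(ori(0).inv()*R).as_rotvec())
c=cap('scene','s7')
P=cloud(c);P[c['depth']==0]=np.nan;L=RP.inv().apply((P-PO).reshape(-1,3))
m=(L[:,2]>.092)&(L[:,2]<.108)&(abs(L[:,1])<.08)&(L[:,0]<-.06)&(L[:,0]>-.095)
print('rim',np.percentile(L[m,0],[2,50,98]))
for z0,z1 in((.14,.163),(.165,.185),(.185,.2),(.2,.22)):
    m=(L[:,2]>z0)&(L[:,2]<z1)&(abs(L[:,1])<.05)&(L[:,0]>-.13)&(L[:,0]<.02)
    print(z0,m.sum(),L[m].min(0).round(4),L[m].max(0).round(4))
m=(L[:,2]>.15)&(L[:,2]<.185)&(abs(L[:,1])<.03)&(L[:,0]>-.13)&(L[:,0]<-.076);print('hook',m.sum(),np.median(L[m],0))
cv2.imwrite('pics/c7.png',cv2.resize(c['pixels'][170:310,250:400,::-1],None,fx=4,fy=4))
E
```

```text
[0.48742723 0.06948479 0.22392104] [-0.06404633 -0.00077358  0.22392104] [-0.00235976  0.00091698  0.00011991]
rim [-0.08179695 -0.07586887 -0.06992917]
0.14 227 [-0.0923 -0.0222  0.14  ] [-0.0173  0.0183  0.163 ]
0.165 113 [-0.0923 -0.0141  0.165 ] [-0.021   0.0187  0.1848]
0.185 44 [-0.0724 -0.0134  0.1852] [-0.0585  0.0035  0.1999]
0.2 56 [-0.0734 -0.0106  0.2006] [-0.0616  0.0037  0.22  ]
hook 77 [-0.08847979 -0.0041471   0.17288678]
```

View pics/c7.png

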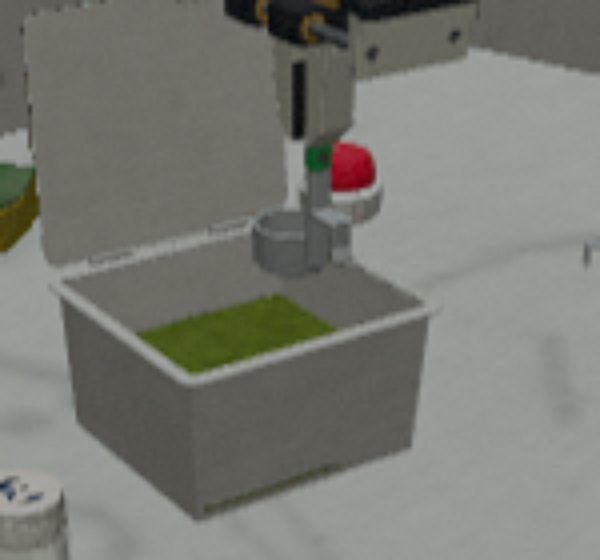

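The dipper is above the front rim, with the hook at about (340,235) in the crop, outside the rim. I nudge it 1 mm inward and lower it, watching the force.

>>> servo_tool([
  [[0, 0, 0], [0.08, 0.1, 1.0], 0],
  [[0, 0, 0], [0, 0, 1.2], 0],
  [[0, 0, 0], [0, 0, 1.2], 0],
  [[0, 0, 0], [0, 0, 1.0], 0],
  [[0, 0, 0], [0, 0, 0.8], 0],
  [[0, 0, 0], [0, 0, 0.6], 0],
  [[0, 0, 0], [0, 0, 0.5], 0],
  [[0, 0, 0], [0, 0, 0], 0],
  [[0, 0, 0], [0, 0, 0], 0],
])

```text
time: 13.03
position: [0.4896, 0.0708, 0.1621]
tcp_rot: [3.138, -0.002, 1.257]
force: [0.1, 0.1, -1.4]
gripper_width: 0.0098
gripper_force: 25.0
```

>>> servo_tool([
  [[0, 0, 0], [0, 0, 0.4], 0],
  [[0, 0, 0], [0, 0, 0.3], 0],
  [[0, 0, 0], [0, 0, 0.2], 0],
  [[0, 0, 0], [0, 0, 0], 0],
  [[0, 0, 0], [0, 0, 0], 0],
])

```text
time: 13.45
position: [0.4895, 0.0708, 0.1531]
tcp_rot: [3.138, -0.002, 1.257]
force: [-0.9, 0.1, -1.7]
gripper_width: 0.0096
gripper_force: 25.0
```

```bash
python3 - <<'E'
from h import *
p,R=cur();s=ctrl.get_state();print(p,RP.inv().apply(p-PO),(ori(0).inv()*R).as_rotvec(),s['force'])
c=cap('scene','s8')
cv2.imwrite('pics/c8.png',cv2.resize(c['pixels'][190:290,270:390,::-1],None,fx=5,fy=5,interpolation=2))
E
```

```text
[0.48954092 0.07077866 0.15308035] [-0.06243373  0.00110827  0.15308035] [-0.00398738  0.00217698  0.00044347] [-0.86679725  0.13964208 -1.72653728]
```

View pics/c8.png

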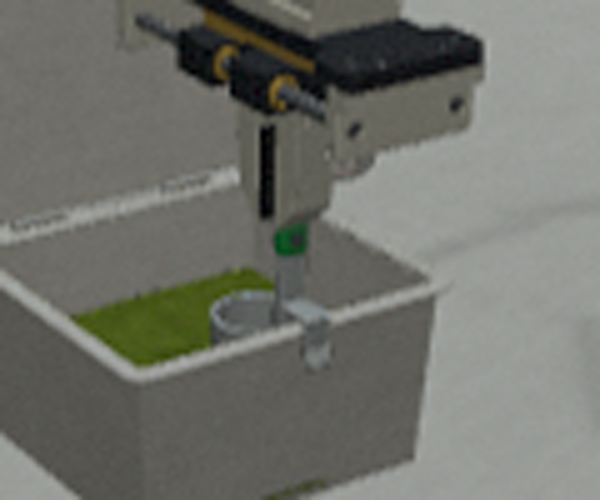

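The hook straddles the rim at about (315,330). I lower the last few millimetres until it makes contact.

>>> servo_tool([
  [[0, 0, 0], [0, 0, 0.15], 0],
  [[0, 0, 0], [0, 0, 0.15], 0],
  [[0, 0, 0], [0, 0, 0.15], 0],
  [[0, 0, 0], [0, 0, 0], 0],
  [[0, 0, 0], [0, 0, 0], 0],
])

```text
time: 13.92
position: [0.4895, 0.0708, 0.1485]
tcp_rot: [3.138, -0.002, 1.257]
force: [0.1, -0.7, -0.7]
gripper_width: 0.0099
gripper_force: 25.0
```

>>> servo_tool([
  [[0, 0, 0], [0, 0, 0.1], 0],
  [[0, 0, 0], [0, 0, 0], 0],
  [[0, 0, 0], [0, 0, 0], 0],
])

```text
time: 14.17
position: [0.4896, 0.0708, 0.1476]
tcp_rot: [3.137, -0.002, 1.257]
force: [-0.2, 0.0, -1.4]
gripper_width: 0.0101
gripper_force: 25.0
```

>>> servo_tool([
  [[0, 0, 0], [0, 0, 0.1], 0],
  [[0, 0, 0], [0, 0, 0], 0],
  [[0, 0, 0], [0, 0, 0], 0],
])

```text
time: 14.42
position: [0.4898, 0.0709, 0.1474]
tcp_rot: [3.137, -0.002, 1.257]
force: [-3.2, -0.8, 8.9]
gripper_width: 0.0098
gripper_force: 25.0
```

>>> servo_tool([
  [[0, 0, 0], [0, 0, 0.1], 0],
  [[0, 0, 0], [0, 0, 0], 0],
  [[0, 0, 0], [0, 0, 0], 0],
])

```text
time: 14.67
position: [0.49, 0.0711, 0.1472]
tcp_rot: [3.136, -0.002, 1.257]
force: [-5.9, -0.9, 19.5]
gripper_width: 0.0099
gripper_force: 25.0
```

Contact is made at 0.147, where the hook was expected to seat. I back off slightly and release.

>>> servo_tool([
  [[0, 0, 0], [0, 0, -0.15], 0],
  [[0, 0, 0], [0, 0, 0], 0],
  [[0, 0, 0], [0, 0, 0], 0.13],
  [[0, 0, 0], [0, 0, 0], 0.16],
  [[0, 0, 0], [0, 0, 0], 0.2],
  [[0, 0, 0], [0, 0, 0], 0.25],
  [[0, 0, 0], [0, 0, 0], 0.3],
  [[0, 0, 0], [0, 0, 0], 0.4],
  [[0, 0, 0], [0, 0, 0], 0.5],
  [[0, 0, 0], [0, 0, 0], 0.5],
  [[0, 0, 0], [0, 0, 0], 0.5],
])

```text
time: 15.58
position: [0.4896, 0.0708, 0.1471]
tcp_rot: [3.137, -0.002, 1.257]
force: [0.5, 0.4, -0.1]
gripper_width: 0.0446
gripper_force: 0.0
```

>>> servo_tool([
  [[0, 0, 0], [0, 0, -0.5], 0.5],
  [[0, 0, 0], [0, 0, -1], 0.5],
  [[0, 0, 0], [0, 0, -1.5], 0.5],
  [[0, 0, 0], [0, 0, -2], 0.5],
  [[0, 0, 0], [0, 0, -2], 0.5],
  [[0, 0, 0], [0, 0, -2], 0.5],
  [[0, 0, 0], [0, 0, -2], 0.5],
  [[0, 0, 0], [0, 0, -2], 0.5],
  [[0, 0, 0], [0, 0, 0], 0.5],
  [[0, 0, 0], [0, 0, 0], 0.5],
  [[0, 0, 0], [0, 0, 0], 0.5],
])

```text
time: 16.5
position: [0.4888, 0.0705, 0.2771]
tcp_rot: [3.137, -0.002, 1.257]
force: [0.6, 0.3, -0.1]
gripper_width: 0.046
gripper_force: 0.0
```

```bash
python3 - <<'E'
from h import *
c=cap('scene','s9')
P=cloud(c);P[c['depth']==0]=np.nan;L=RP.inv().apply((P-PO).reshape(-1,3))
g=(c['pixels'][...,1].astype(int)>c['pixels'][...,0]+30).ravel()
m=g&(L[:,2]>.12)&(L[:,2]<.21)&(abs(L[:,1])<.05)&(L[:,0]>-.13)&(L[:,0]<.02)
print(m.sum(),np.polyfit(L[m,2],L[m,0],1),np.polyfit(L[m,2],L[m,1],1),L[m].max(0),L[m].min(0))
m=(L[:,2]>.13)&(L[:,2]<.24)&(L[:,0]>.06)&(L[:,0]<.16)&(abs(L[:,1])<.11)
print('lid',np.polyfit(L[m,2]-.104,L[m,0],1))
cv2.imwrite('pics/c9.png',cv2.resize(c['pixels'][150:290,240:400,::-1],None,fx=4,fy=4,interpolation=2))
E
```

```text
151 [ 0.12499178 -0.07574441] [ 0.00568013 -0.00107156] [-0.04655597  0.00638708  0.19168966] [-0.06207312 -0.01094484  0.12746905]
lid [0.09847103 0.08957279]
```

View pics/c9.png

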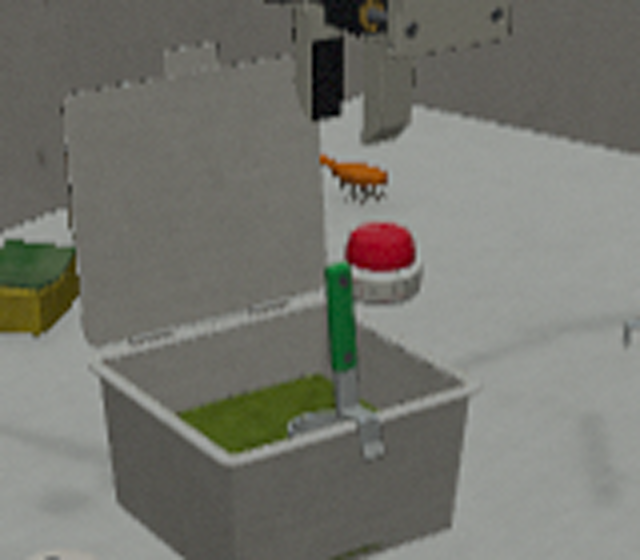

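The dipper hangs on the rim, tilted about 0.125 rad (limit 0.2), with its top at the height expected for a seated hook. The lid stands at about 1.67 rad and the gripper is clear.

```bash
python3 -c "
from workcell import ctrl
print(ctrl.sign_off())"
```

```text
the job is handed in; nothing more can be done
None
```

The job is handed in, with no verdict returned: the lid stands open by itself at about 1.67 rad, and the dipper hangs by its hook near the middle of the pan's front rim, cup inside, tilted about 0.125 rad (limit 0.2).

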